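# Pin the clamshell press shut and hold it

## Robot

A 6-joint arm with a two-finger parallel gripper is mounted at the origin on a cart in front of the work surface, level with it; the furniture and walls round the work are solid. World frame = base frame: x ahead of the robot, y to its left, z up, the work surface at z = 0. Lengths are in mm, angles in degrees, forces in N, time in s.
With the tool pointing down it reaches from about 300 to 850 mm from the base axis. Payload 4.2 kg.
Tool frame: the origin (TCP) lies at the very end of the fingers, on their centre line; the grasp point (between the pads) lies 19 mm behind it (env.grasp_offset is the distance from the TCP to the grasp point, in mm); z points along the fingers, y is the line along which they close (so a half turn about z gives the same grasp; the last joint's range is limited). The gripper opens to 91 mm and grips with 3 to 60 N. Pads are 32 mm wide; open, the fingers measure 118 mm over their backs; the gripper's body (76 mm by 178 mm) begins 60 mm behind the grasp point.
Start: joints at [69.271, 18.312, 89.639, -0, 72.044, -1.146], TCP at [192.733, 541.754, 213.976] pointing down, gripper open.
Joint ranges: [-177.97, 177.97], [-48.28, 115.42], [12.27, 149.76], [-77.06, 257.06], [2.81, 150.46], [-146.56, 146.56]. Speed limits (degrees/s): [147.25, 147.25, 180, 180, 180, 180].

## Interface

Orientations are given as [roll, pitch, yaw] about the fixed x, y, z axes, in that order (R = Rz(yaw) Ry(pitch) Rx(roll)).
In Python, from workcell import env gives the robot as it stands. The module is installed in compiled form; this text tells all that it offers.
- The arm moves only by the tool send_rows, never from a script. Its argument "motion" is a list of rows, each an object of numbers: "tx", "ty", "tz": the shift along the tool's x, y, z in units of 500 mm (1.0 is 500 mm); "rx", "ry", "rz": the turn, a rotation vector about the tool's x, y, z in units of 30 degrees (1.0 is 30 degrees); "gripper": the closure, from -1 (fully open) to 1 (shut). In form: [{"tx": .., "ty": .., "tz": .., "rx": .., "ry": .., "rz": .., "gripper": ..}, ...]. A call has 1 to 12 rows; each row shifts and turns the commanded pose from where the row before left it, along the tool's axes as they then stand; what a row does not reach is not made up. A row lasts 1/8 s, in which the tool goes at most 62.5 mm and 10.7 degrees, less where a joint would pass 70% of its speed; a pose out of reach is approached as far as the arm can. A call with a number of a shift or a turn outside -1 to 1 is refused whole. A call with a gripper value outside its range is refused whole. The fingers move at their own pace and stop on an object; "grip_force" is the grip in N (left out, the last holds). Time passes only in rows, so rows that do not move let the fingers close. It gives the time, the measured TCP pose, the force, the opening and the grip force at its end, in the units of the state.
- env.state(): the state, without advancing time (a new reading comes with each control period).
- env.grab_frame(name): name is "scene" or "top"; returns a dict with "frame" (480x640x3 uint8, red, green, blue), "vertical_fov" (degrees; the focal length in pixels is half the picture's height over the tangent of half this angle, whatever the lens; pixels are square), "cx", "cy" (the principal point, pixels), "rvec" (rotation vector, rad) and "tvec" (3), from world to camera coordinates, as OpenCV has them. Camera axes: x right, y down, z forward; pixel columns grow to the right and rows downward; lengths in mm; the calibration is good to about 2 mm. A picture is of the moment at which its call begins. There is no depth.
- env.job_done(): hands the job in; it is judged then, once.
The state is a dict: "time_s": time; "qpos": joint angles; "qvel": joint speeds; "effort": joint torques, N m; "ee_pos": TCP position; "ee_rot": TCP orientation; "force": force on the tool from outside, world axes, zero at the start; "torque": the same for the moment, N m; "gripper_width": finger opening in mm; "gripper_force": force on a finger pad.
Only numpy, scipy, OpenCV 4.12 (cv2) and the standard library are available. Lean on these libraries where they do the work, as an engineer would, in place of code of your own. Each camera call takes 0.05 s, during which the arm holds its last target. There are 200 camera calls.

## Task

Fold down the open lid of the small clamshell press on the worktop, then pull the locking pin up out of its sprung parking socket and push it down through the hole in the lid's tongue into the hole below. The card slips lie on a sprung platen that lifts the lid again, so finish while still gripping the pin by its head and pressing it firmly down, so that its collar, and nothing but the pin, holds the lid fully shut: do not let go at the end. Leave the beaker, the flask, the vial and the tape roll where they stand.

Things in the scene. Friction and masses are not known exactly. Their poses are not given: they have to be found in the camera images.
- press: clamshell press fixed to the worktop: grey lower half 130 x 112 x 28 mm, clear lid plate with a bare aluminium tongue at its free end. Origin on the worktop under the middle of the lower half; +z up, +x from the pin hole to the hinge, +y along the hinge. Its front tongue (30 in x, 60 in y, 28 mm high) has the lower pin hole. Inside, card slips lie on a sprung platen
- press_hole (a point): centre of the mouth of the lower pin hole, on the top of the lower half, 28 mm above the worktop (50 mm in -x of the press's origin); axes as the press. Hole 12 mm in diameter, vertical, chamfered 1 mm, open right down to the worktop
- lid_hinge (a point): middle of the lid's hinge axis, 57 mm in +x of the press's origin, 32 mm up; turns with the lid: x from lid hole to hinge, z the lid's outward normal (up when shut). Lid 8 mm thick, mid-plane through the axis. Clear plate 10 to 89 mm from the axis, 110 wide, tongue 92 to 122 mm, 52 wide; outer face flat (push there), but for two 4 mm high trim ribs at y = +-46 mm
- lid_hole (a point): centre of the upper mouth of the 12 mm through hole in the lid's tongue, on its outer face, 107 mm from the hinge axis; axes as lid_hinge. With the lid shut it is 36 mm above the worktop, right over press_hole, the lid's underside on the lower half
- lid (a joint): opening angle of the lid, rad: 0 shut (hard stop), grows as the free end swings up; starts at 0.5 to 1.1. The stiff hinge (0.1 N m friction) keeps it where it is left, but below about 0.06 rad the platen lifts it: let go, it rests 0.05 to 0.12 rad open, where the pin still passes freely through both holes. About 8 N down at the lid hole shuts it
- pin: loose steel locking pin, 68 mm long; origin at its tip, +z up along it. Shaft 10 mm in diameter, 0 to 34 mm (foot tapered over 5 mm, groove at 15 to 22 mm); collar 26 mm in diameter, 34 to 38 mm; dark flat head, 38 to 68 mm, 26 mm wide in x, 14 mm thick in y: grip it across y. About 60 g. At first it stands in the socket, collar on the socket's top, tip 2 mm above the worktop
- pin_collar (a point): centre of the underside of the pin's collar, 34 mm above its tip; axes as the pin
- socket: parking socket of the pin: grey block 56 x 56 x 36 mm fixed to the worktop, small steel spring plungers in two sides (62 mm over them); origin under its centre, +z up. Vertical 12 mm bore, where two sprung noses catch the pin's groove: about 5 to 10 N pulls the pin straight up, the catch gives way within 5 mm
- beaker: glass beaker 69 mm in diameter, 108 mm high, bystander; origin under its centre
- flask: stoppered conical flask 68 mm in diameter, 137 mm high, bystander; origin under its centre
- vial: sample vial 24 mm in diameter, 58 mm high, bystander; origin under its centre
- tape_roll: flat-lying roll of paper tape 72 mm in diameter, 24 mm high, bystander; origin under its centre

How it is judged:
By the outcome, as a careful person would: the job done as asked, in the order asked, and still so for the second after the job is handed in, while the arm keeps its last pose, push and grip.
It also fails if it takes over 51 s, if anything falls off the work surface, if the arm or the gripper's body presses on something with over 40 N, if the wrist force passes 120 N, or if a joint passes its speed limit or range.

## Working session

There is one attempt and no reset: what is moved stays moved. The work goes in short steps, Python scripts to look and compute and a tool call to move; the robot and the scene stay as the last step left them, time stands still between calls to the robot, and variables do not carry over. Pictures are saved under pics/ and viewed, at most 10 in all, crops included, and the job is handed in when it is done.

Besides the shell and the picture viewer there is one more tool, called after "Call:" in YAML: its name, and indented under it one key for each argument. send_rows: Moves the arm, as the interface text tells. Shifts and turns lie within -1 to 1; 1 stands for 500 mm of shift or 30 degrees of turn. Its arguments: {"type":"object","properties":{"motion":{"type":"array"},"grip_force":{"type":"number"}},"required":["motion"]}

```bash
mkdir -p pics; ls; cat > h.py <<'E'
import numpy as np, cv2
from workcell import env
def cam(n):
    g=env.grab_frame(n); f=240/np.tan(np.radians(g["vertical_fov"])/2)
    K=np.array([[f,0,g["cx"]],[0,f,g["cy"]],[0,0,1]]); R=cv2.Rodrigues(np.array(g["rvec"],float))[0]
    return g["frame"],K,R,np.array(g["tvec"],float).ravel()
def ray(c,u,v):
    _,K,R,t=c; d=R.T@np.linalg.inv(K)@[u,v,1.]; return -R.T@t,d/np.linalg.norm(d)
def onz(c,u,v,z):
    o,d=ray(c,u,v); return o+d*(z-o[2])/d[2]
def tri(r1,r2):
    A=np.array([r1[1],-r2[1]]).T; s=np.linalg.lstsq(A,r2[0]-r1[0],rcond=None)[0]
    p,q=r1[0]+s[0]*r1[1],r2[0]+s[1]*r2[1]; return (p+q)/2,np.linalg.norm(p-q)
def proj(c,P):
    _,K,R,t=c; q=K@(R@np.array(P,float)+t); return q[:2]/q[2]
E
python3 - <<'E'
from h import *
for n in("scene","top"):
    c=cam(n); cv2.imwrite(f"pics/{n}0.png",c[0][:,:,::-1]); print(n,ray(c,320,240),c[1][0,0]); np.savez(f"{n}0.npz",f=c[0],K=c[1],R=c[2],t=c[3])
s=env.state(); print(s["time_s"],s["ee_pos"],s["ee_rot"],s["gripper_width"],s["force"])
E
```

```text
pics
scene (array([188.42501886, 495.01533004, 792.41943315]), array([ 0.32035561, -0.56073597, -0.76350996])) 439.0186449457314
top (array([ 205.65468481,  -33.29969181, 1575.63497966]), array([ 0.20085841,  0.02149213, -0.9793845 ])) 550.0459896661375
0.1 [192.55543739 541.33819293 213.19485123] [-1.79908727e+02 -3.18957599e-03  1.60416911e+02] 91.11397303083287 [ 0.15990474  0.20331562 -0.05012379]
```

View pics/scene0.png

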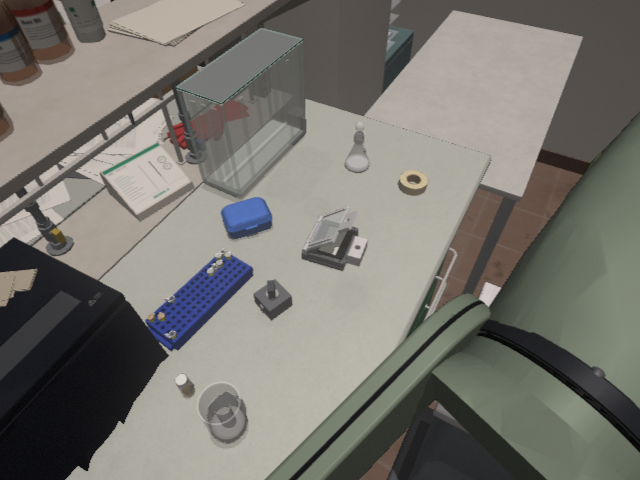

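View pics/top0.png

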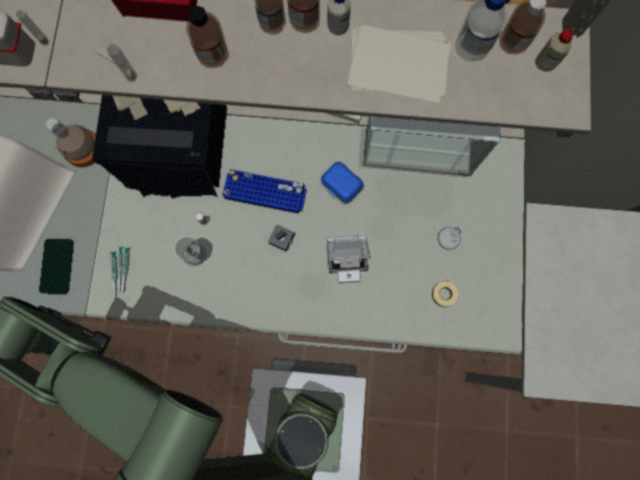

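The scene view shows the press at about (337,240) with its lid open, the socket and pin at (272,297), the vial at (184,384), the beaker at (222,412), the flask at (357,155) and the tape at (413,182). The top view has the press at (348,255) with its tongue at (348,276), and the socket at (281,237). I'll enlarge both.

```bash
python3 - <<'E'
import cv2,numpy as np
s=cv2.imread("pics/scene0.png");t=cv2.imread("pics/top0.png")
a=cv2.resize(s[195:325,245:375],None,fx=4.4,fy=4.4,interpolation=cv2.INTER_CUBIC)
cv2.imwrite("pics/s1.png",a)
b=cv2.resize(t[215:295,260:380],None,fx=6.5,fy=6.5,interpolation=cv2.INTER_CUBIC)
cv2.imwrite("pics/t1.png",b)
E
```

```text
(no output)
```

View pics/s1.png

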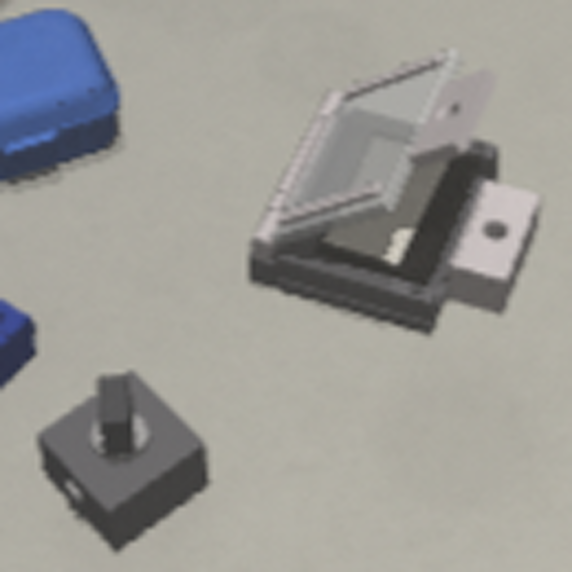

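View pics/t1.png

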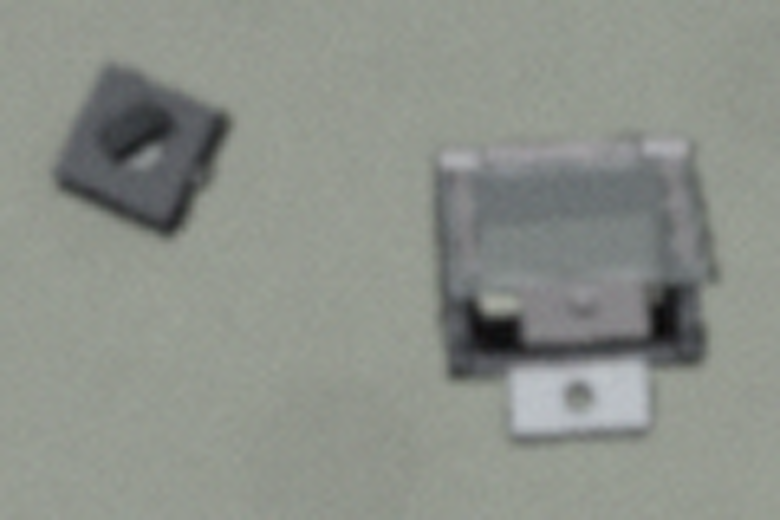

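Enlarged scene crop: lower hole at (496,231), lid hole at (455,107), and the pin head standing on the socket with its top at about (117,380). Enlarged top crop: lower hole at (579,396), lid hole at (583,305), and the head at about (138,130), with its wide axis running lower left to upper right.

```bash
python3 - <<'E'
from h import *
C={}
for n in("scene","top"):
    z=np.load(n+"0.npz"); C[n]=(z["f"],z["K"],z["R"],z["t"])
S=lambda u,v:(245+(u+.5)/4.4-.5,195+(v+.5)/4.4-.5)
T=lambda u,v:(260+(u+.5)/6.5-.5,215+(v+.5)/6.5-.5)
s,t=C["scene"],C["top"]
def dark(c,p,r):
    g=cv2.cvtColor(c[0],cv2.COLOR_RGB2GRAY).astype(float); x,y=map(round,p)
    w=g[y-r:y+r+1,x-r:x+r+1]; w=np.clip(np.median(w)-15-w,0,None); Y,X=np.mgrid[y-r:y+r+1,x-r:x+r+1]
    return (X*w).sum()/w.sum(),(Y*w).sum()/w.sum()
def both(n,a,b):
    p,e=tri(ray(s,*a),ray(t,*b)); print(n,p.round(1),"gap",round(e,1)); return p
hs,ht=dark(s,S(496,231),3),dark(t,T(579,396),3); print(hs,S(496,231),ht,T(579,396))
both("hole",hs,ht); print(onz(s,*hs,28).round(1),onz(t,*ht,28).round(1))
both("lidhole",S(455,107),T(583,305))
print("tongue top view z28",[onz(t,*T(*q),28).round(1)[:2] for q in((508,363),(650,360),(513,436),(650,431))])
print("tongue scene z28",[onz(s,*S(*q),28).round(1)[:2] for q in((492,180),(542,192),(505,281),(452,272))])
print("hinge ends lid corner scene",[onz(s,*S(*q),32).round(1)[:2] for q in((262,240),(333,95))])
print("hinge ends top",[onz(t,*T(*q),32).round(1)[:2] for q in((440,155),(688,145))])
qs=((38,440),(133,372),(207,453),(115,515)); k=[onz(s,*S(*q),36)for q in qs]; print("socket scene",np.round(k,1)[:,:2].tolist(),np.mean(k,0).round(1))
qt=((57,172),(108,65),(225,115),(172,225)); k=[onz(t,*T(*q),36)for q in qt]; print("socket top",np.round(k,1)[:,:2].tolist(),np.mean(k,0).round(1))
for a,b in zip(qs,((57,172),(108,65),(225,115),(172,225))): both("sock c",S(*a),T(*b))
both("head top",S(117,381),T(137,130))
print(onz(s,*S(117,381),70).round(1),onz(t,*T(137,130),70).round(1))
print("head top scene z70",[onz(s,*S(*q),70).round(1)[:2] for q in((97,378),(131,374),(133,387),(104,390))])
print("head top z70",[onz(t,*T(*q),70).round(1)[:2] for q in((97,137),(143,100),(175,122),(122,160))])
E
```

```text
(np.float64(357.2105263157895), np.float64(246.9460188933873)) (357.34090909090907, 247.11363636363637) (np.float64(348.5177514792899), np.float64(275.14792899408286)) (348.6538461538462, 275.5)
hole [427.3 -89.   27.6] gap 2.6
[425.9 -88.9  28. ] [428.6 -88.7  28. ]
lidhole [452.5 -85.3 110.4] gap 2.8
tongue top view z28 [array([439.4, -57.2]), array([ 446.1, -118.9]), array([407.7, -61.9]), array([ 414.9, -121.2])]
tongue scene z28 [array([ 442.4, -118.5]), array([ 416.1, -123.6]), array([407.3, -61.7]), array([433., -54.])]
hinge ends lid corner scene [array([525.4, -23.1]), array([ 543. , -128.4])]
hinge ends top [array([528.6, -19.8]), array([ 542.5, -128.5])]
socket scene [[554.1, 133.2], [536.4, 79.4], [481.5, 101.2], [500.5, 149.6]] [518.1 115.9  36. ]
socket top [[505.8, 147.2], [555.7, 129.8], [537.6, 76.1], [486.5, 94.5]] [521.4 111.9  36. ]
sock c [513.4 149.9  83. ] gap 36.5
sock c [524.9 117.2  98.9] gap 34.0
sock c [527.9  73.8 -23.6] gap 45.8
sock c [517.  108.  -44.1] gap 33.8
head top [519.4 110.3  78.8] gap 1.7
[524.4 105.8  70. ] [520.5 110.8  70. ]
head top scene z70 [array([533.3, 108.8]), array([520.9,  99.5]), array([516.2, 105.1]), array([526.8, 112.8])]
head top z70 [array([515.9, 127.7]), array([533.8, 109.6]), array([525.4,  94.9]), array([506.8, 115.9])]
```

```bash
python3 - <<'E'
import cv2,numpy as np
s=cv2.imread("pics/scene0.png");t=cv2.imread("pics/top0.png")
f=lambda im:cv2.convertScaleAbs(cv2.resize(im,None,fx=12,fy=12,interpolation=cv2.INTER_CUBIC),alpha=1.9,beta=-50)
a=f(s[273:323,250:280]);b=f(t[220:254,265:300])
o=np.zeros((600,790,3),np.uint8);o[:,:360]=a;o[:408,365:785]=b
cv2.imwrite("pics/hd.png",o)
E
```

```text
(no output)
```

View pics/hd.png

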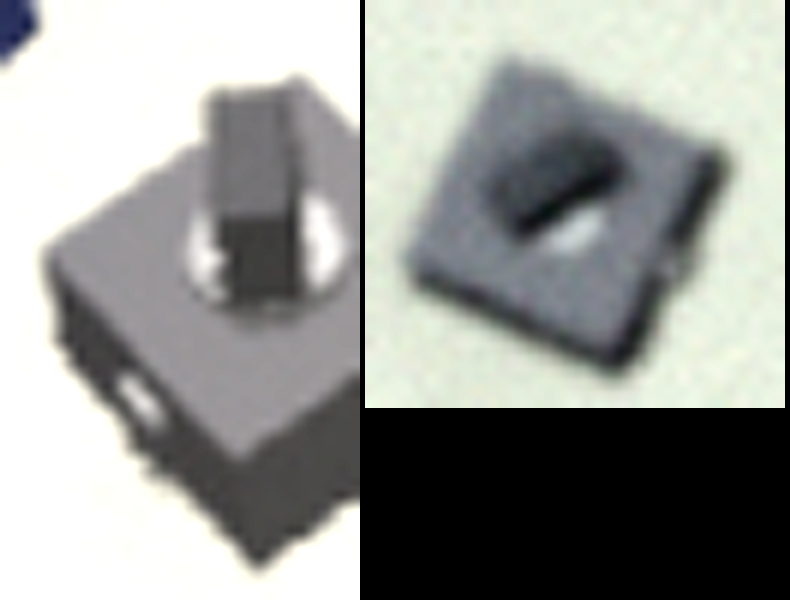

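The close-up (12x) shows the head's top face in the scene at (205,92), (290,88), (295,210), (218,215). In the top view its centre is near (552,177).

```bash
python3 - <<'E'
from h import *
C=[]
for n in("scene","top"):
    z=np.load(n+"0.npz"); C.append((z["f"],z["K"],z["R"],z["t"]))
s,t=C
S=lambda u,v:(250+(u+.5)/12-.5,273+(v+.5)/12-.5)
T=lambda u,v:(265+(u-365+.5)/12-.5,220+(v+.5)/12-.5)
p,e=tri(ray(s,*S(252,151)),ray(t,*T(552,177))); print("headtop",p,e)
k=np.array([onz(s,*S(*q),70)for q in((205,92),(290,88),(295,210),(218,215))]);print(k.round(1)[:,:2].tolist(),k.mean(0)); d=k[0]+k[1]-k[2]-k[3];print("wide yaw",np.degrees(np.arctan2(d[1],d[0])),np.linalg.norm(d)/2)
print(onz(t,*T(552,177),70)); a,b=onz(t,*T(520,236),60),onz(t,*T(607,188),60);d=b-a;print("top yaw",np.degrees(np.arctan2(d[1],d[0])))
qs=((48,250),(238,460));qt=((510,60),(410,262))
for a,b in zip(qs,qt):print("sock corner tri",tri(ray(s,*S(*a)),ray(t,*T(*b))))
kt=np.array([onz(t,*T(*q),36)for q in((508,62),(717,152),(615,350),(410,260))]);print("sock top",kt.mean(0))
print("collar scene z38",onz(s,*S(267,252),38))
for n,q in(("beaker",(192,250)),("vial",(201,218)),("flask",(449,237)),("rack",(305,210))):print(n,onz(t,*q,40).round())
E
```

```text
headtop [521.8017342  112.69852961  66.83336959] 0.0038665772843002417
[[533.8, 108.2], [521.8, 100.6], [507.7, 120.7], [518.3, 127.7]] [520.38646031 114.319653    70.        ]
wide yaw -53.211760177763324 24.696771982594463
[521.13637783 112.39137142  70.        ]
top yaw -55.451601445947546
sock corner tri (array([556.70981554, 128.95384332,  32.91462913]), np.float64(0.17742806617298268))
sock corner tri (array([505.49097143, 147.68370533,  32.28636709]), np.float64(0.007759399187370617))
sock top [521.5255753  112.47937089  36.        ]
collar scene z38 [521.37151333 113.66115436  38.        ]
beaker [461. 360.  40.]
vial [556. 346.  40.]
flask [ 561. -366.   40.]
rack [605.  51.  40.]
```

Call:
send_rows:
  motion:
    - {"rz": 0.348,"gripper": 1}
    - {"rz": 0.348,"gripper": 1}
    - {"rz": 0.348,"gripper": 1}
    - {"rz": 0.348,"gripper": 1}
    - {"rz": 0.348,"gripper": 1}
    - {"rz": 0.348,"gripper": 1}
  grip_force: 20

```text
invalid input at $.motion[0]: expected keys tx, ty, tz, rx, ry, rz, gripper
```

Call:
send_rows:
  motion:
    - {"tx": -0.1094,"ty": 0.0342,"tz": 0.009,"gripper": 1}
    - {"tx": -0.1094,"ty": 0.0342,"tz": 0.009,"gripper": 1}
    - {"tx": -0.1094,"ty": 0.0342,"tz": 0.009,"gripper": 1}
    - {"tx": -0.1094,"ty": 0.0342,"tz": 0.009,"gripper": 1}
    - {"tx": -0.1094,"ty": 0.0342,"tz": 0.009,"gripper": 1}
    - {"tx": -0.1094,"ty": 0.0342,"tz": 0.009,"gripper": 1}
    - {"tx": -0.1094,"ty": 0.0342,"tz": 0.009,"gripper": 1}
    - {"tx": -0.1094,"ty": 0.0342,"tz": 0.009,"gripper": 1}
    - {"tx": -0.1094,"ty": 0.0342,"tz": 0.009,"gripper": 1}
    - {"tx": -0.1094,"ty": 0.0342,"tz": 0.009,"gripper": 1}
    - {"tx": -0.1094,"ty": 0.0342,"tz": 0.009,"gripper": 1}
    - {"tx": -0.1094,"ty": 0.0342,"tz": 0.009,"gripper": 1}

```text
invalid input at $.motion[0]: expected keys tx, ty, tz, rx, ry, rz, gripper
```

All keys are required in each row.

Call:
send_rows:
  motion:
    - {"tx": 0,"ty": 0,"tz": 0,"rx": 0,"ry": 0,"rz": 0.348,"gripper": 1}
    - {"tx": 0,"ty": 0,"tz": 0,"rx": 0,"ry": 0,"rz": 0.348,"gripper": 1}
    - {"tx": 0,"ty": 0,"tz": 0,"rx": 0,"ry": 0,"rz": 0.348,"gripper": 1}
    - {"tx": 0,"ty": 0,"tz": 0,"rx": 0,"ry": 0,"rz": 0.348,"gripper": 1}
    - {"tx": 0,"ty": 0,"tz": 0,"rx": 0,"ry": 0,"rz": 0.348,"gripper": 1}
    - {"tx": 0,"ty": 0,"tz": 0,"rx": 0,"ry": 0,"rz": 0.348,"gripper": 1}
  grip_force: 20

```text
time_s: 0.85
ee_pos: [192.6, 541.5, 213.5]
ee_rot: [-180.0, 0.1, 97.4]
force: [-0.0, 0.7, -0.6]
gripper_width: 34.0
gripper_force: 0.0
```

Call:
send_rows:
  motion:
    - {"tx": -0.11,"ty": 0.034,"tz": 0.009,"rx": 0,"ry": 0,"rz": 0,"gripper": 1}
    - {"tx": -0.11,"ty": 0.034,"tz": 0.009,"rx": 0,"ry": 0,"rz": 0,"gripper": 1}
    - {"tx": -0.11,"ty": 0.034,"tz": 0.009,"rx": 0,"ry": 0,"rz": 0,"gripper": 1}
    - {"tx": -0.11,"ty": 0.034,"tz": 0.009,"rx": 0,"ry": 0,"rz": 0,"gripper": 1}
    - {"tx": -0.11,"ty": 0.034,"tz": 0.009,"rx": 0,"ry": 0,"rz": 0,"gripper": 1}
    - {"tx": -0.11,"ty": 0.034,"tz": 0.009,"rx": 0,"ry": 0,"rz": 0,"gripper": 1}
    - {"tx": -0.11,"ty": 0.034,"tz": 0.009,"rx": 0,"ry": 0,"rz": 0,"gripper": 1}
    - {"tx": -0.11,"ty": 0.034,"tz": 0.009,"rx": 0,"ry": 0,"rz": 0,"gripper": 1}
    - {"tx": -0.11,"ty": 0.034,"tz": 0.009,"rx": 0,"ry": 0,"rz": 0,"gripper": 1}
    - {"tx": -0.11,"ty": 0.034,"tz": 0.009,"rx": 0,"ry": 0,"rz": 0,"gripper": 1}
    - {"tx": -0.11,"ty": 0.034,"tz": 0.009,"rx": 0,"ry": 0,"rz": 0,"gripper": 1}
    - {"tx": -0.11,"ty": 0.034,"tz": 0.009,"rx": 0,"ry": 0,"rz": 0,"gripper": 1}

```text
time_s: 2.35
ee_pos: [484.5, -86.4, 159.6]
ee_rot: [-180.0, -0.0, 97.7]
force: [1.8, 1.0, -0.4]
gripper_width: 0.2
gripper_force: 0.0
```

Call:
send_rows:
  motion:
    - {"tx": 0.01,"ty": -0.008,"tz": 0.048,"rx": 0,"ry": 0,"rz": 0,"gripper": 1}
    - {"tx": 0,"ty": -0.008,"tz": 0.048,"rx": 0,"ry": 0,"rz": 0,"gripper": 1}
    - {"tx": 0,"ty": -0.008,"tz": 0.014,"rx": 0,"ry": 0,"rz": 0,"gripper": 1}
    - {"tx": 0,"ty": -0.014,"tz": 0.016,"rx": 0,"ry": 0,"rz": 0,"gripper": 1}
    - {"tx": 0,"ty": -0.012,"tz": 0.018,"rx": 0,"ry": 0,"rz": 0,"gripper": 1}
    - {"tx": 0,"ty": -0.008,"tz": 0.016,"rx": 0,"ry": 0,"rz": 0,"gripper": 1}
    - {"tx": 0,"ty": -0.01,"tz": 0.016,"rx": 0,"ry": 0,"rz": 0,"gripper": 1}
    - {"tx": 0,"ty": -0.006,"tz": 0.018,"rx": 0,"ry": 0,"rz": 0,"gripper": 1}
    - {"tx": 0,"ty": -0.004,"tz": 0.018,"rx": 0,"ry": 0,"rz": 0,"gripper": 1}
    - {"tx": 0,"ty": -0.004,"tz": 0.018,"rx": 0,"ry": 0,"rz": 0,"gripper": 1}
    - {"tx": 0,"ty": 0,"tz": 0.01,"rx": 0,"ry": 0,"rz": 0,"gripper": 1}
    - {"tx": 0,"ty": 0,"tz": 0,"rx": 0,"ry": 0,"rz": 0,"gripper": 1}

```text
time_s: 3.85
ee_pos: [442.2, -85.1, 39.6]
ee_rot: [-179.9, -0.0, 97.8]
force: [-1.6, 0.5, 5.0]
gripper_width: 0.4
gripper_force: 2.6
```

Call:
send_rows:
  motion:
    - {"tx": 0,"ty": 0,"tz": 0.005,"rx": 0,"ry": 0,"rz": 0,"gripper": 1}
    - {"tx": 0,"ty": 0,"tz": 0.004,"rx": 0,"ry": 0,"rz": 0,"gripper": 1}
    - {"tx": 0,"ty": 0,"tz": 0,"rx": 0,"ry": 0,"rz": 0,"gripper": 1}

```text
time_s: 4.22
ee_pos: [442.0, -85.1, 36.2]
ee_rot: [-179.9, -0.0, 97.8]
force: [-4.5, -0.1, 12.4]
gripper_width: 0.4
gripper_force: 6.3
```

Call:
send_rows:
  motion:
    - {"tx": 0,"ty": 0,"tz": -0.02,"rx": 0,"ry": 0,"rz": 0,"gripper": 1}
    - {"tx": 0,"ty": 0,"tz": -0.1,"rx": 0,"ry": 0,"rz": 0,"gripper": 0.5}
    - {"tx": 0,"ty": 0,"tz": -0.1,"rx": 0,"ry": 0,"rz": 0,"gripper": -0.2}
    - {"tx": 0.0743,"ty": 0.0421,"tz": 0,"rx": 0,"ry": 0,"rz": -0.313,"gripper": -0.2}
    - {"tx": 0,"ty": 0,"tz": 0,"rx": 0,"ry": 0,"rz": 0.313,"gripper": -0.2}
    - {"tx": 0.0743,"ty": 0.0421,"tz": 0,"rx": 0,"ry": 0,"rz": 0,"gripper": -0.2}
    - {"tx": 0.0743,"ty": 0.0421,"tz": 0,"rx": 0,"ry": 0,"rz": 0,"gripper": -0.2}
    - {"tx": 0.0743,"ty": 0.0421,"tz": 0,"rx": 0,"ry": 0,"rz": 0,"gripper": -0.2}
    - {"tx": 0.0743,"ty": 0.0421,"tz": 0,"rx": 0,"ry": 0,"rz": -0.313,"gripper": -0.2}
    - {"tx": 0,"ty": 0,"tz": 0,"rx": 0,"ry": 0,"rz": -0.313,"gripper": -0.2}
    - {"tx": 0,"ty": 0,"tz": 0,"rx": 0,"ry": 0,"rz": -0.313,"gripper": -0.2}
    - {"tx": 0,"ty": 0,"tz": 0,"rx": 0,"ry": 0,"rz": 0,"gripper": -0.2}

```text
time_s: 5.72
ee_pos: [522.0, 113.4, 145.2]
ee_rot: [-180.0, -0.0, 125.9]
force: [-0.7, -0.4, 0.4]
gripper_width: 54.8
gripper_force: 0.0
```

```bash
python3 - <<'E'
from h import *
s=env.state(); print(s["ee_pos"],s["ee_rot"],s["gripper_width"],s["force"])
c=cam("scene");cv2.imwrite("pics/s2.png",c[0][170:350,215:395,::-1].repeat(3,0).repeat(3,1))
E
```

```text
[522.00403874 113.37417751 145.1708437 ] [-1.79991353e+02 -1.68043779e-02  1.25852187e+02] 54.7730250489252 [-0.68799628 -0.37482618  0.37387384]
```

View pics/s2.png

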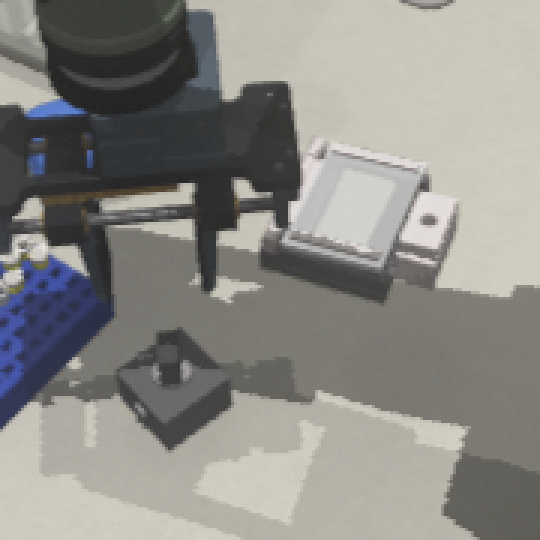

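The lid is folded nearly shut, with its hole at crop (429,219). The gripper is over the pin, which is still in the socket at (170,375).

Call:
send_rows:
  motion:
    - {"tx": 0,"ty": 0,"tz": 0.09,"rx": 0,"ry": 0,"rz": 0,"gripper": -0.2}
    - {"tx": 0,"ty": 0,"tz": 0.08,"rx": 0,"ry": 0,"rz": 0,"gripper": -0.2}
    - {"tx": 0,"ty": 0,"tz": 0.032,"rx": 0,"ry": 0,"rz": 0,"gripper": -0.2}
    - {"tx": 0,"ty": 0,"tz": 0,"rx": 0,"ry": 0,"rz": 0,"gripper": 0.2}
    - {"tx": 0,"ty": 0,"tz": 0,"rx": 0,"ry": 0,"rz": 0,"gripper": 0.6}
    - {"tx": 0,"ty": 0,"tz": 0,"rx": 0,"ry": 0,"rz": 0,"gripper": 1}
    - {"tx": 0,"ty": 0,"tz": 0,"rx": 0,"ry": 0,"rz": 0,"gripper": 1}
    - {"tx": 0,"ty": 0,"tz": 0,"rx": 0,"ry": 0,"rz": 0,"gripper": 1}
  grip_force: 45

```text
time_s: 6.78
ee_pos: [522.4, 113.2, 45.1]
ee_rot: [179.9, 0.0, 125.9]
force: [0.2, 0.5, 2.7]
gripper_width: 14.1
gripper_force: 45.0
```

Call:
send_rows:
  motion:
    - {"tx": 0,"ty": 0,"tz": -0.01,"rx": 0,"ry": 0,"rz": 0,"gripper": 1}
    - {"tx": 0,"ty": 0,"tz": -0.01,"rx": 0,"ry": 0,"rz": 0,"gripper": 1}
    - {"tx": 0,"ty": 0,"tz": -0.02,"rx": 0,"ry": 0,"rz": 0,"gripper": 1}
    - {"tx": 0,"ty": 0,"tz": -0.05,"rx": 0,"ry": 0,"rz": 0,"gripper": 1}
    - {"tx": 0,"ty": 0,"tz": -0.06,"rx": 0,"ry": 0,"rz": 0,"gripper": 1}
    - {"tx": -0.0433,"ty": -0.0778,"tz": 0,"rx": 0,"ry": 0,"rz": 0,"gripper": 1}
    - {"tx": -0.0433,"ty": -0.0778,"tz": 0,"rx": 0,"ry": 0,"rz": 0,"gripper": 1}
    - {"tx": -0.0433,"ty": -0.0778,"tz": 0,"rx": 0,"ry": 0,"rz": 0,"gripper": 1}
    - {"tx": -0.0433,"ty": -0.0778,"tz": 0,"rx": 0,"ry": 0,"rz": 0,"gripper": 1}
    - {"tx": -0.0433,"ty": -0.0778,"tz": 0,"rx": 0,"ry": 0,"rz": 0,"gripper": 1}
    - {"tx": 0,"ty": 0,"tz": 0,"rx": 0,"ry": 0,"rz": 0,"gripper": 1}
    - {"tx": 0,"ty": 0,"tz": 0,"rx": 0,"ry": 0,"rz": 0,"gripper": 1}

```text
time_s: 8.28
ee_pos: [428.6, -88.6, 120.1]
ee_rot: [179.9, 0.0, 125.9]
force: [0.3, -0.2, -0.3]
gripper_width: 13.6
gripper_force: 45.0
```

```bash
python3 - <<'E'
from h import *
s=env.state(); print(s["ee_pos"],s["ee_rot"],s["gripper_width"],s["force"])
o=[]
for n,(x,y) in(("scene",(340,205)),("top",(323,245))):
    c=cam(n); np.savez(f"{n}1.npz",f=c[0],K=c[1],R=c[2],t=c[3]); o.append(cv2.resize(c[0][y:y+60,x:x+49,::-1],None,fx=8,fy=8,interpolation=cv2.INTER_CUBIC))
cv2.imwrite("pics/s3.png",np.hstack(o))
E
```

```text
[428.62370441 -88.61471291 120.14436217] [1.79933428e+02 4.96277209e-02 1.25915017e+02] 13.616194000053955 [ 0.2822661  -0.17468742 -0.32966874]
```

View pics/s3.png

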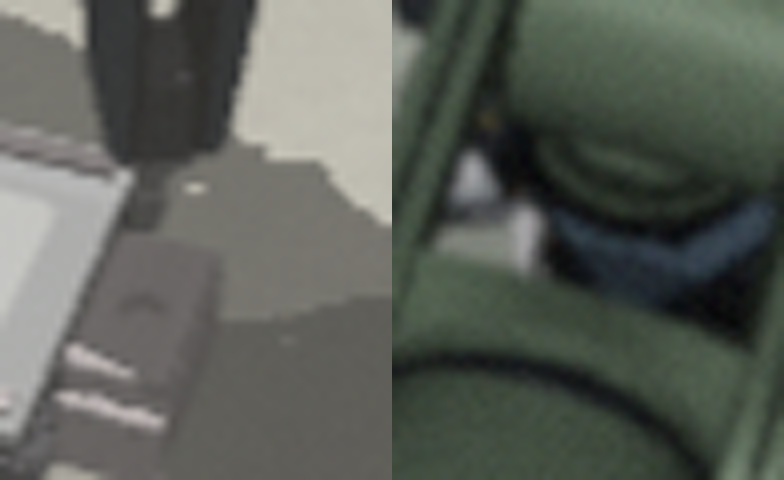

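The pin shaft is held below the fingers with its tip at crop (147,228), which is about px (358,233). The lid hole is at crop (143,305). The top view is blocked by the arm.

```bash
python3 - <<'E'
from h import *
z=np.load("scene1.npz"); s=(z["f"],z["K"],z["R"],z["t"])
S=lambda p:tuple((np.array(p)-[340,205]+.5)*8-.5)
P=lambda q:np.round(S(proj(s,q)),1)
print("tip pred",P((428.6,-88.6,77)),"dx",P((433.6,-88.6,77))-P((428.6,-88.6,77)),"dy",P((428.6,-83.6,77))-P((428.6,-88.6,77)),"dz",P((428.6,-88.6,82))-P((428.6,-88.6,77)))
ux=np.array([.991,.134]);H=np.array([427.3,-88.8])+107*ux
for th in(0,.05,.08,.12):
    r=-107*np.cos(th)+4*np.sin(th);q=H+r*ux; zz=32+107*np.sin(th)+4*np.cos(th);print(th,q.round(1),round(zz,1),P((*q,zz)))
print("shaft pred at z85",P((428.6,-88.6,85)))
E
```

```text
tip pred [142.2 221.2] dx [-16.7  -6.7] dy [-8.2 12.2] dz [  1.  -12.2]
0 [427.3 -88.8] 36.0 [138.2 319.2]
0.05 [427.6 -88.8] 41.3 [138.2 306.6]
0.08 [428.  -88.7] 44.5 [137.7 298.9]
0.12 [428.5 -88.6] 48.8 [136.5 288.5]
shaft pred at z85 [143.9 201.6]
```

Call:
send_rows:
  motion:
    - {"tx": 0,"ty": 0,"tz": 0.03,"rx": 0,"ry": 0,"rz": 0,"gripper": 1}
    - {"tx": 0,"ty": 0,"tz": 0.03,"rx": 0,"ry": 0,"rz": 0,"gripper": 1}
    - {"tx": 0,"ty": 0,"tz": 0.008,"rx": 0,"ry": 0,"rz": 0,"gripper": 1}
    - {"tx": 0,"ty": 0,"tz": 0.008,"rx": 0,"ry": 0,"rz": 0,"gripper": 1}
    - {"tx": 0,"ty": 0,"tz": 0,"rx": 0,"ry": 0,"rz": 0,"gripper": 1}

```text
time_s: 9.0
ee_pos: [428.4, -88.5, 81.6]
ee_rot: [180.0, 0.0, 126.0]
force: [-0.2, -0.3, 0.3]
gripper_width: 13.9
gripper_force: 45.0
```

Call:
send_rows:
  motion:
    - {"tx": 0,"ty": 0,"tz": 0.006,"rx": 0,"ry": 0,"rz": 0,"gripper": 1}
    - {"tx": 0,"ty": 0,"tz": 0.006,"rx": 0,"ry": 0,"rz": 0,"gripper": 1}
    - {"tx": 0,"ty": 0,"tz": 0,"rx": 0,"ry": 0,"rz": 0,"gripper": 1}

```text
time_s: 9.38
ee_pos: [428.1, -88.9, 75.3]
ee_rot: [-180.0, 0.0, 125.9]
force: [0.7, -0.5, -0.8]
gripper_width: 13.9
gripper_force: 45.0
```

Call:
send_rows:
  motion:
    - {"tx": 0,"ty": 0,"tz": 0.006,"rx": 0,"ry": 0,"rz": 0,"gripper": 1}
    - {"tx": 0,"ty": 0,"tz": 0.006,"rx": 0,"ry": 0,"rz": 0,"gripper": 1}
    - {"tx": 0,"ty": 0,"tz": 0.006,"rx": 0,"ry": 0,"rz": 0,"gripper": 1}
    - {"tx": 0,"ty": 0,"tz": 0,"rx": 0,"ry": 0,"rz": 0,"gripper": 1}

```text
time_s: 9.88
ee_pos: [428.1, -88.8, 66.1]
ee_rot: [-180.0, -0.0, 126.0]
force: [-0.1, -2.5, -2.6]
gripper_width: 14.0
gripper_force: 45.0
```

Call:
send_rows:
  motion:
    - {"tx": -0.001,"ty": -0.0006,"tz": 0.008,"rx": 0,"ry": 0,"rz": 0,"gripper": 1}
    - {"tx": 0,"ty": 0,"tz": 0.008,"rx": 0,"ry": 0,"rz": 0,"gripper": 1}
    - {"tx": 0,"ty": 0,"tz": 0.008,"rx": 0,"ry": 0,"rz": 0,"gripper": 1}
    - {"tx": 0,"ty": 0,"tz": 0,"rx": 0,"ry": 0,"rz": 0,"gripper": 1}

```text
time_s: 10.38
ee_pos: [427.9, -89.1, 54.0]
ee_rot: [-180.0, -0.0, 125.9]
force: [0.3, -0.4, -0.6]
gripper_width: 13.4
gripper_force: 45.0
```

Lateral force is nearly zero and the pin is in both holes. Now I'll press the collar home.

Call:
send_rows:
  motion:
    - {"tx": 0,"ty": 0,"tz": 0.008,"rx": 0,"ry": 0,"rz": 0,"gripper": 1}
    - {"tx": 0,"ty": 0,"tz": 0.006,"rx": 0,"ry": 0,"rz": 0,"gripper": 1}
    - {"tx": 0,"ty": 0,"tz": 0.004,"rx": 0,"ry": 0,"rz": 0,"gripper": 1}
    - {"tx": 0,"ty": 0,"tz": 0.002,"rx": 0,"ry": 0,"rz": 0,"gripper": 1}
    - {"tx": 0,"ty": 0,"tz": 0,"rx": 0,"ry": 0,"rz": 0,"gripper": 1}
    - {"tx": 0,"ty": 0,"tz": 0,"rx": 0,"ry": 0,"rz": 0,"gripper": 1}
  grip_force: 58

```text
time_s: 11.12
ee_pos: [428.0, -89.3, 45.0]
ee_rot: [180.0, 0.0, 126.0]
force: [-2.9, -1.0, 8.3]
gripper_width: 13.7
gripper_force: 58.0
```

Call:
send_rows:
  motion:
    - {"tx": 0,"ty": 0,"tz": 0.006,"rx": 0,"ry": 0,"rz": 0,"gripper": 1}
    - {"tx": 0,"ty": 0,"tz": 0.004,"rx": 0,"ry": 0,"rz": 0,"gripper": 1}
    - {"tx": 0,"ty": 0,"tz": 0,"rx": 0,"ry": 0,"rz": 0,"gripper": 1}
    - {"tx": 0,"ty": 0,"tz": 0,"rx": 0,"ry": 0,"rz": 0,"gripper": 1}

```text
time_s: 11.62
ee_pos: [428.1, -89.4, 43.8]
ee_rot: [180.0, 0.1, 126.0]
force: [-12.3, 1.4, 46.0]
gripper_width: 13.8
gripper_force: 58.0
```

Call:
send_rows:
  motion:
    - {"tx": 0,"ty": 0,"tz": -0.005,"rx": 0,"ry": 0,"rz": 0,"gripper": 1}
    - {"tx": 0,"ty": 0,"tz": 0,"rx": 0,"ry": 0,"rz": 0,"gripper": 1}
    - {"tx": 0,"ty": 0,"tz": 0,"rx": 0,"ry": 0,"rz": 0,"gripper": 1}

```text
time_s: 12.0
ee_pos: [428.1, -89.3, 44.4]
ee_rot: [180.0, 0.0, 126.0]
force: [-7.4, 0.9, 27.5]
gripper_width: 13.6
gripper_force: 58.0
```

```bash
python3 - <<'E'
from h import *
c=cam("scene"); s=env.state(); print(s["ee_pos"],s["gripper_width"],s["force"])
cv2.imwrite("pics/s4.png",cv2.resize(c[0][190:280,290:410,::-1],None,fx=6,fy=6,interpolation=cv2.INTER_CUBIC))
E
```

```text
[428.10208791 -89.35097331  44.43234174] 13.647808567716808 [-7.43260092  0.39788241 26.84711785]
```

View pics/s4.png

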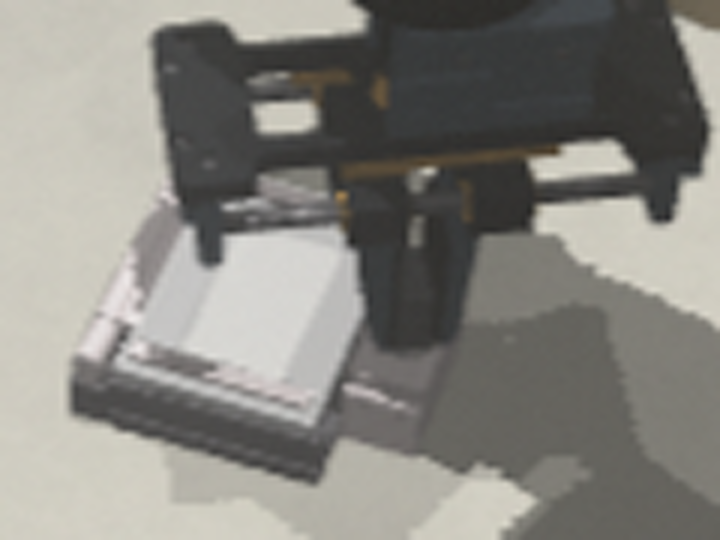

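The lid lies flat on the lower half, and the fingers grip the head over the tongue at about crop (410,340). Fingertips are at z 44 mm, clear of the lid's 36 mm top face, and the pin is pressed down with 27 N.

```bash
python3 -c "
from h import *
print(env.job_done())"
```

```text
the job is handed in; nothing more can be done
None
```

The lid is shut and the pin sits through both holes, still gripped and pressed down with about 27 N; I handed the job in at about 12 s and got no verdict back.

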